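# Take the strainer out of the wax pump

## Task

Take the strainer (black grip) out of the wax transfer pump for cleaning: push the red lock button beside its cap fully down, turn the strainer by its grip anticlockwise (seen from above) about a quarter turn to its stop, where it comes free, lift it straight out, and hang it upright in the empty hole of the draining rack with its cap resting fully down on the rack. Work by feel and force nothing, neither at the pump nor when setting down, and leave everything else where it stands.

Things in the scene. Friction and masses are not known exactly. Their poses are not given: they have to be found in the camera images.
- strainer: Strainer insert, loose, about 0.35 kg. Origin on its axis at the cap's underside; z up. Steel cap 72 mm across, 8 mm thick (z 0 to 8 mm), lock notch and red dot at -x. Below it: neck 40 mm across; bayonet lugs at +x and -x, 16 mm wide, reaching 27 mm from the axis, z -17 to -10 mm; grey basket 35 mm across down to z -65 mm.
- grip (a point): Point on the strainer's axis in its black upright grip fin, 32 mm above the cap's underside. The fin is 56 mm long along the strainer's y, 16 mm thick along its x with flat sides, from the cap's top (24 mm below this point) to 8 mm above this point: pinch it across x.
- pump: Wax transfer pump on a base plate 380 x 170 mm (x -85 to 295 mm), fixed. Origin on the axis of the upright strainer pot, on the table; z up. Pot 88 mm across, top 108 mm above the table; pump head and blue motor lie along +x, up to 116 mm high. Locked, the strainer stands on this axis, its axes parallel to the pump's within about 2 degrees.
- seat (a point): On the pot's axis, 110 mm above the table, where the locked cap's underside is. Turned anticlockwise from above, the lugs meet a firm stop after 62 to 87 degrees (it differs each time: feel for it) and are free to lift only in the last 5 degrees or so before it; clear after 70 mm. Sideways play 1.5 mm. A spring pushes it up with 10 N: drag of 0.1 to 0.4 Nm in turning; once free it rises up to 5 mm.
- release (a joint): The red lock button's travel in m: 0 up (locked), 0.007 fully down. It stays where it is pushed and moves against about 4 N of friction to a hard stop. Up, its pin stands in the notch of the strainer's cap and the strainer cannot turn; the pin is clear only when the button is more than 5 mm down.
- button_top (a point): Centre of the top of the red lock button, 18 mm across, which moves straight down. It lies 60 mm from the strainer's axis, on the pump's -x side, 114 mm above the table when up (4 mm below the top of the cap). Black housing around it, top 100 mm above the table.
- rack: Steel draining rack, fixed, on a white drip tray 240 x 120 mm. Origin under its centre, on the table; a plate 226 x 106 mm (longer along its x), top 88 mm above the table, with two round holes 64 mm across at x = +55 mm (empty) and x = -55 mm (holds the spare strainer).
- hole (a point): Centre of the empty hole of the rack, at the plate's top face, 88 mm above the table. The strainer hangs here by its cap, lugs and basket through the hole; its cap's underside is then at this height.
- spare: A spare strainer, the same but with a blue grip and brass basket, hanging in the rack's other hole; leave alone. Origin as for the strainer.
- tray: Low aluminium tray 200 x 120 x 22 mm, fixed, with two candle jars. Origin under its centre.
- jar_a: Amber candle jar, 70 mm across, 78 mm high with its wooden wick bar, on the tray; leave alone. Origin under its centre.
- jar_b: Another like it, on the tray; leave alone.
- jar_c: Amber candle jar with black lid, 72 mm across, 82 mm high; leave alone. Origin under its centre.
- fragrance: Amber bottle, 60 mm across, 150 mm high, black cap; leave alone. Origin under its centre.
- spatula: Spatula lying on the table; leave alone.
- wick_bar: Wooden wick bar 110 x 14 x 8 mm lying on the table; leave alone. Origin under its centre.
- gauge: Dial thermometer lying on the table: dial 52 mm across, probe 120 mm along its x; leave alone. Origin under the dial.

How it is judged:
By the outcome, as a careful person would: the job done as asked, in the order asked, and still so for the second after the job is handed in, with the robot touching nothing.
It also fails if it takes over 72 s, if anything falls off the work surface, if the arm or the gripper's body presses on something with over 40 N, if the wrist force passes 120 N, or if a joint passes its speed limit or range.

## Robot

A 6-joint arm with a two-finger parallel gripper is mounted at the origin on the work surface. World frame = base frame: x ahead of the robot, y to its left, z up, the work surface at z = 0. Lengths are in m, angles in degrees, forces in N, time in s.
With the tool pointing down it reaches from about 0.3 to 0.875 m from the base axis. Payload 6.4 kg.
Tool frame: the origin (TCP) lies between the finger pads; the fingertips stand 11 mm ahead of it and the grasp point (between the pads) lies 8 mm behind it; z points along the fingers, x is the direction in which the jaws open and shut, and the axes are right-handed (so a half turn about z gives the same grasp; the last joint's range is limited). The gripper opens to 88 mm and grips with 3 to 60 N. Pads are 18 mm wide; open, the fingers measure 123 mm over their backs; the gripper's body (75 mm by 187 mm) begins 45 mm behind the grasp point.
Start: joints at [-85.904, 10.359, 92.074, -0, 77.567, -11.82], TCP at [0.158, -0.553, 0.25] pointing down, gripper open.
Joint ranges: [-171.53, 171.53], [-51.25, 118.39], [17.06, 147.69], [-65.23, 245.23], [0, 150.52], [-178.68, 178.68]. Speed limits (degrees/s): [147.25, 147.25, 172.46, 180, 180, 180].

## Interface

Orientations are given as [roll, pitch, yaw] about the fixed x, y, z axes, in that order (R = Rz(yaw) Ry(pitch) Rx(roll)).
In Python, from workcell import robot, camera, get_calibration, job gives the robot as it stands.
- The arm moves only by the shell command python3 -m inch 'ROWS'. ROWS is JSON, a list of rows, each a list of 7 numbers: the shift along the world's x, y, z in cm, then the turn, a rotation vector about the world's x, y, z in rad, then the closure in counts, from 0 (fully open) to 255 (shut). A call has 1 to 12 rows; each row is the pose to reach, as a shift and turn from the pose commanded when the call began; what a row does not reach only later rows make up. A row lasts 1/10 s, in which the tool goes at most 50 mm and 8.59 degrees, less where a joint would pass 70% of its speed; a pose out of reach is approached as far as the arm can. A call with a gripper value outside its range is refused whole. The fingers move at their own pace and stop on an object; the grip force is fixed at half the most. Time passes only in rows, so rows that repeat a pose let the fingers close. It gives the time, the measured TCP pose, the force and the opening at its end, in the units of the state.
- robot.sense(): the state, without advancing time (a new reading comes with each control period).
- camera(name): name is "scene" or "top" or "wrist"; returns (picture, depth): 480x640x3 uint8, red, green, blue; 480x640 float32, m along the optical axis (not along the pixel's ray), 0 where there is no reading.
- get_calibration(name): a dict with "intrinsics" (3x3 intrinsics, pixels), "R" (3x3) and "t" (3): a world point X has camera coordinates R X + t; the wrist camera has in their place "mount" (4x4, takes a point from camera to tool coordinates, whose origin is the TCP and whose axes are the tool frame's). Camera axes: x right, y down, z forward; pixel columns grow to the right and rows downward; lengths in m; the calibration is good to about 2 mm. A picture is of the moment at which its call begins: read the wrist's pose just before it. get_calibration takes no time and is no camera call.
- job.finish_job(): hands the job in, once; it reports no verdict.
The state is a dict: "time": time; "joint_pos": joint angles; "dq": joint speeds; "joint_torque": joint torques, N m; "eef_pos": TCP position; "ee_rot": TCP orientation; "contact_force": force on the tool from outside, world axes, zero at the start; "moment": the same for the moment, N m; "opening": finger opening in m.
Only numpy, scipy, OpenCV 4.12 (cv2) and the standard library are available. Lean on these libraries where they do the work, as an engineer would, in place of code of your own. Each camera call takes 0.05 s, during which the arm holds its last target.

## Working session

There is one attempt and no reset: what is moved stays moved. The work goes in short steps, Python scripts to look and compute and a shell command to move; the robot and the scene stay as the last step left them, time stands still between calls to the robot, and variables do not carry over. Pictures are saved under pics/ and viewed, and the job is handed in when it is done.

```bash
ls; mkdir -p pics; cat > h.py <<'E'
import numpy as np, cv2
from workcell import robot, camera, get_calibration, job
def snap(n,f):
    p,d=camera(n); cv2.imwrite('pics/'+f+'.png',p[:,:,::-1]); np.save('pics/'+f+'.npy',d); return p,d
def world(n,u,v,d):
    c=get_calibration(n);K=np.array(c['intrinsics']);
    p=np.linalg.inv(K)@np.array([u,v,1])*d
    return np.array(c['R']).T@(p-np.array(c['t']))
E
python3 - <<'E'
from h import *
print(robot.sense())
for n in('scene','top','wrist'):
    snap(n,n+'0'); print(n,get_calibration(n))
E
```

```text
pics
{'time': 0.0, 'joint_pos': array([-8.59035654e+01,  1.03993610e+01,  9.21285021e+01,  1.12194032e-03,
        7.75663328e+01, -1.18188045e+01]), 'dq': array([-0.07481548, -0.01100289,  0.03898516,  0.03873045, -0.00884644,
        0.00678808]), 'joint_torque': array([-1.95864368e-04, -4.33870697e+01, -3.41847968e+01,  7.01191183e-02,
        3.84988147e-02, -1.28682241e-04]), 'eef_pos': array([ 0.1576735 , -0.55245653,  0.24886157]), 'ee_rot': array([-1.79979635e+02,  9.19747587e-02, -7.40849871e+01]), 'contact_force': array([ 0.15885318, -0.06645313,  0.12057368]), 'moment': array([0.08360835, 0.01447869, 0.0262987 ]), 'opening': 0.08813504106008324}
scene {'intrinsics': array([[451.11164089,   0.        , 324.0592725 ],
       [  0.        , 451.11164089, 244.94876264],
       [  0.        ,   0.        ,   1.        ]]), 'R': array([[-0.84320589,  0.53741612, -0.01370204],
       [ 0.43126043,  0.66099069, -0.61408937],
       [-0.3209646 , -0.52371292, -0.78911755]]), 't': array([ 0.5184903 , -0.11220143,  1.16954424])}
top {'intrinsics': array([[620.96425407,   0.        , 316.05846933],
       [  0.        , 620.96425407, 242.98734313],
       [  0.        ,   0.        ,   1.        ]]), 'R': array([[ 0.0249457 , -0.99940828,  0.02368112],
       [-0.98733033, -0.02834367, -0.1561264 ],
       [ 0.15670523, -0.0194864 , -0.98745316]]), 't': array([-0.09731016,  0.57136359,  1.39335676])}
wrist {'intrinsics': array([[340.10829371,   0.        , 324.72410357],
       [  0.        , 340.10829371, 240.79368302],
       [  0.        ,   0.        ,   1.        ]]), 'mount': array([[ 9.99999497e-01, -4.46213908e-04,  8.97931791e-04,
        -8.35451686e-05],
       [ 1.51808087e-04,  9.52574975e-01,  3.04303951e-01,
        -7.88770570e-02],
       [-9.91132008e-04, -3.04303662e-01,  9.52574564e-01,
        -1.35019887e-01],
       [ 0.00000000e+00,  0.00000000e+00,  0.00000000e+00,
         1.00000000e+00]])}
```

View pics/top0.png

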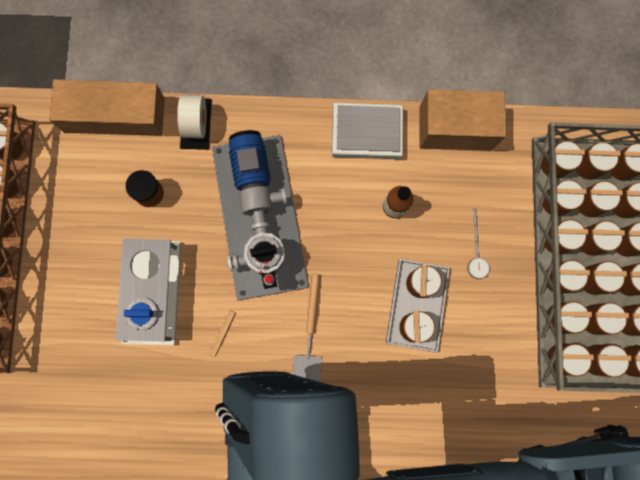

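View pics/scene0.png

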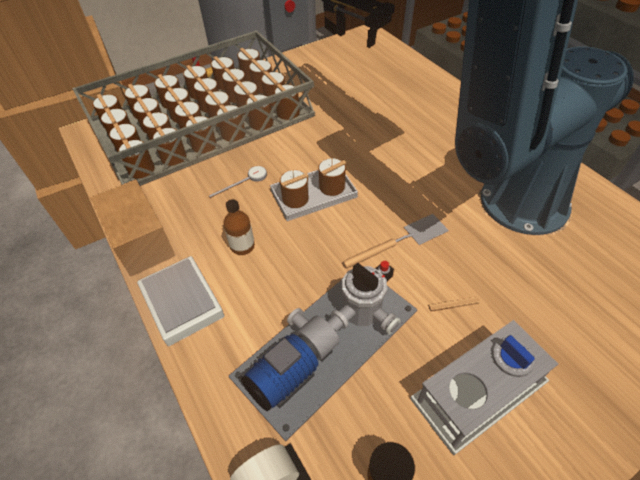

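View pics/wrist0.png

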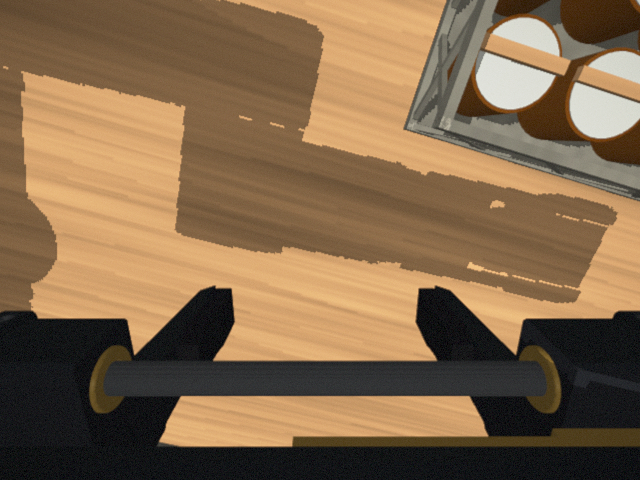

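The top view shows the strainer at about (265,252), the red button at (268,281), the rack's empty hole at (146,264) and the spare at (140,314). Next I'll zoom in and measure.

```bash
python3 - <<'E'
from h import *
p=cv2.imread('pics/top0.png');cv2.imwrite('pics/z1.png',cv2.resize(p[215:365,105:315],None,fx=3.8,fy=3.8,interpolation=cv2.INTER_CUBIC))
s=cv2.imread('pics/scene0.png');cv2.imwrite('pics/z2.png',cv2.resize(s[240:450,330:590],None,fx=3,fy=2.8,interpolation=cv2.INTER_CUBIC))
d=np.load('pics/top0.npy')
def rep(n,u,v):print(n,world('top',u,v,d[v,u]).round(4))
rep('btn',268,281);rep('grip',265,252)
# points by height
w=np.array([[world('top',u,v,d[v,u]) for u in range(640)] for v in range(480)]); np.save('pics/topw.npy',w)
hsv=cv2.cvtColor(p,cv2.COLOR_BGR2HSV)
red=(((hsv[...,0]<6)|(hsv[...,0]>174))&(hsv[...,1]>190)&(hsv[...,2]>120))
red[:265]=0;red[300:]=0;red[:,:250]=0;red[:,290:]=0
print('red',np.argwhere(red).mean(0),w[red].mean(0),red.sum(), w[red].min(0),w[red].max(0))
m=(w[...,2]>.129)&(w[...,2]<.16);m[:230]=0;m[275:]=0;m[:,:240]=0;m[:,290:]=0
P=w[m];print('fin',m.sum(),P.mean(0),P[:,2].max())
r=cv2.minAreaRect(P[:,:2].astype(np.float32)*1000);print(r)
# spare
m=(w[...,2]>.11)&(w[...,2]<.14);m[:290]=0;m[340:]=0;m[:,:115]=0;m[:,165:]=0
P=w[m];print('sparefin',m.sum(),P.mean(0));print(cv2.minAreaRect(P[:,:2].astype(np.float32)*1000))
m=(w[...,2]>.08)&(w[...,2]<.094);m[:230]=0;m[350:]=0;m[:,:110]=0;m[:,190:]=0
P=w[m];print('plate',m.sum(),P.mean(0));print(cv2.minAreaRect(P[:,:2].astype(np.float32)*1000))
m=(w[...,2]<.075);m[:245]=0;m[285:]=0;m[:,:130]=0;m[:,162:]=0
ys,xs=np.nonzero(m);print('hole px',xs.min(),xs.max(),ys.min(),ys.max())
E
```

```text
btn [0.4757 0.0219 0.118 ]
grip [0.5347 0.0289 0.1496]Traceback (most recent call last):
  File "<stdin>", line 8, in <module>
  File "h.py", line 6, in world
    c=get_calibration(n);K=np.array(c['intrinsics']);
ValueError: time passes only in moves, steps and waits
```

View pics/z1.png

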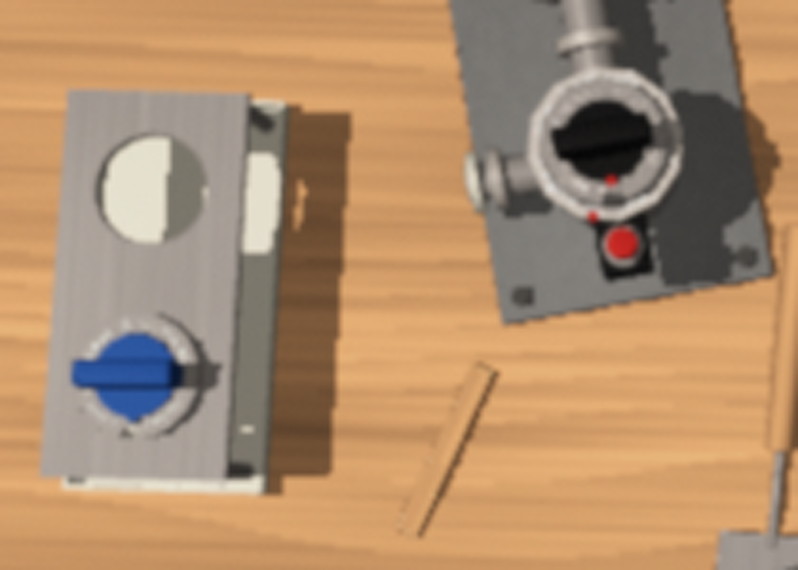

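View pics/z2.png

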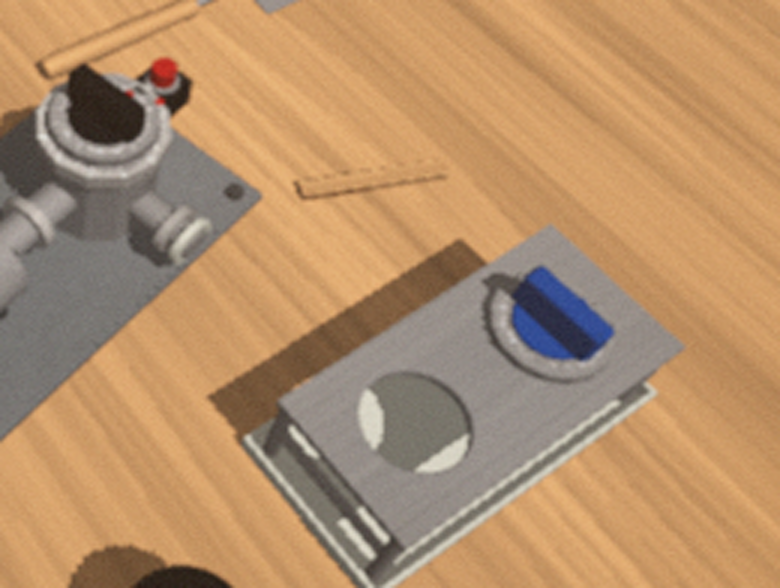

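The crop shows the fin with the red dot beside the pin, the red button next to it, and the empty hole at about (145,264) in the full image.

```bash
cat > h.py <<'E'
import numpy as np, cv2
from workcell import robot, camera, get_calibration, job
from scipy.spatial.transform import Rotation as Ro
def snap(n,f):
    p,d=camera(n); cv2.imwrite('pics/'+f+'.png',p[:,:,::-1]); np.save('pics/'+f+'.npy',d); return p,d
def cal(n):
    c=get_calibration(n);K=np.array(c['intrinsics'])
    if n=='wrist':
        s=robot.sense();M=np.array(c['mount']);Rt=Ro.from_euler('xyz',s['ee_rot'],degrees=True).as_matrix()
        Rcw=Rt@M[:3,:3];o=Rt@M[:3,3]+s['eef_pos']
    else: Rcw=np.array(c['R']).T;o=-Rcw@np.array(c['t'])
    return K,Rcw,o
def wmap(C,d):
    K,R,o=C;v,u=np.mgrid[:480,:640];p=np.stack([(u-K[0,2])/K[0,0],(v-K[1,2])/K[1,1],np.ones_like(u)],-1)*d[...,None]
    return p@R.T+o
def plane(C,u,v,z):
    K,R,o=C;r=R@np.linalg.inv(K)@np.array([u,v,1.]);return o+r*(z-o[2])/r[2]
E
cat > an.py <<'E'
from h import *
C=cal('top');p=cv2.imread('pics/top0.png');d=np.load('pics/top0.npy');w=wmap(C,d)
hsv=cv2.cvtColor(p,cv2.COLOR_BGR2HSV)
red=(((hsv[...,0]<6)|(hsv[...,0]>174))&(hsv[...,1]>180)&(hsv[...,2]>110))
red[:265]=0;red[300:]=0;red[:,:250]=0;red[:,290:]=0
c=np.argwhere(red&(np.mgrid[:480,:640][0]>274)).mean(0);print('red px',c,'plane114',plane(C,c[1],c[0],.114),np.median(w[red],0))
def box(u0,v0,u1,v1,z0,z1,n):
    m=np.zeros((480,640),bool);m[v0:v1,u0:u1]=1;m&=(w[...,2]>z0)&(w[...,2]<z1);P=w[m]
    print(n,m.sum(),P.mean(0).round(4),cv2.minAreaRect(P[:,:2].astype(np.float32)*1000));return m
m=box(240,230,290,275,.142,.16,'fin')
box(240,225,290,285,.112,.125,'cap')
box(240,225,290,285,.102,.125,'cap+pot')
box(115,290,165,340,.117,.14,'sparefin')
box(110,230,190,350,.08,.096,'plate')
m=np.zeros((480,640),bool);m[240:290,125:166]=1;m&=w[...,2]<.06
n,l,st,ce=cv2.connectedComponentsWithStats(m.astype(np.uint8));print(st,ce)
print('table',np.median(w[350:370,230:250,2]))
for z in(.088,):print(plane(C,145.5,264.5,z))
# motor/baseplate
m=box(225,125,280,190,.05,.14,'motor')
E
python3 an.py
```

```text
red px [278.76315789 268.34210526] plane114 [0.48093869 0.02157729 0.114     ] [0.4800991  0.02187642 0.11838933]
fin 200 [0.5402 0.0327 0.1501] ((540.3657836914062, 33.0800666809082), (16.625856399536133, 55.89459991455078), 11.485456466674805)
cap 692 [0.5352 0.0315 0.1187] ((534.3175048828125, 35.873809814453125), (85.0244369506836, 99.65477752685547), 66.02863311767578)
cap+pot 1132 [0.5335 0.0311 0.1143] ((527.8436889648438, 34.339942932128906), (88.11115264892578, 113.29962158203125), 84.1453628540039)
sparefin 219 [0.3999 0.2964 0.128 ] ((399.90283203125, 297.654052734375), (15.120251655578613, 57.53969192504883), 1.4151886701583862)
plate 3668 [0.4536 0.2968 0.0888] ((454.68212890625, 298.3041076660156), (226.4293670654297, 108.8832778930664), 0.1620686799287796)
[[     0      0    640    480 306591]
 [   132    251     28     28    609]] [[319.84576194 239.45127548]
 [145.4318555  264.02955665]]
table 0.0010640717572355518
[0.50783051 0.29672916 0.088     ]
motor 2074 [0.7528 0.0765 0.0944] ((753.0228881835938, 77.8110580444336), (146.5814208984375, 85.68061065673828), 12.075666427612305)
```

```bash
python3 -m inch '[[32.2,57.4,0,0,0,-0.086,255],[32.2,57.4,0,0,0,-0.086,255],[32.2,57.4,0,0,0,-0.086,255],[32.2,57.4,0,0,0,-0.086,255],[32.2,57.4,0,0,0,-0.086,255],[32.2,57.4,0,0,0,-0.086,255],[32.2,57.4,0,0,0,-0.086,255],[32.2,57.4,0,0,0,-0.086,255],[32.2,57.4,0,0,0,-0.086,255],[32.2,57.4,0,0,0,-0.086,255],[32.2,57.4,0,0,0,-0.086,255],[32.2,57.4,0,0,0,-0.086,255]]'
```

```text
time: 1.35
eef_pos: [0.4518, -0.0276, 0.2498]
ee_rot: [-180.0, -0.0, -79.0]
contact_force: [0.9, -0.5, 0.2]
opening: 0.0004
```

```bash
python3 -m inch '[[0,0,0,0,0,0,255],[0,0,0,0,0,0,255]]'
```

```text
time: 1.55
eef_pos: [0.4512, -0.0284, 0.2494]
ee_rot: [179.9, 0.0, -78.8]
contact_force: [-0.4, 0.5, 0.2]
opening: 0.0007
```

```bash
python3 -m inch '[[2.9,5.0,0,0,0,0,255],[2.9,5.0,0,0,0,0,255],[2.9,5.0,0,0,0,0,255]]'; python3 - <<'E'
from h import *
C=cal('wrist');p,d=snap('wrist','w1');w=wmap(C,d);np.save('pics/w1w.npy',w)
import pickle;pickle.dump(C,open('pics/w1c','wb'))
p=p[:,:,::-1];hsv=cv2.cvtColor(np.ascontiguousarray(p),cv2.COLOR_BGR2HSV)
red=(((hsv[...,0]<6)|(hsv[...,0]>174))&(hsv[...,1]>180)&(hsv[...,2]>100)).astype(np.uint8)
n,l,st,ce=cv2.connectedComponentsWithStats(red)
for i in range(1,n):
    if st[i,4]>15:print(st[i],ce[i],plane(C,*ce[i],.114).round(4),np.median(w[l==i],0).round(4))
m=(w[...,2]>.142)&(w[...,2]<.156);P=w[m];print(P.mean(0));print(cv2.minAreaRect(P[:,:2].astype(np.float32)*1000))
E
```

```text
time: 1.85
eef_pos: [0.4801, 0.0198, 0.2495]
ee_rot: [180.0, -0.0, -79.0]
contact_force: [0.6, 0.2, 0.1]
opening: 0.0007
[320 184   8   7  43] [323.27906977 186.97674419] [0.5165 0.0278 0.114 ] [0.5176 0.0279 0.1205]
[304 204   6   6  29] [306.65517241 206.27586207] [0.4987 0.0381 0.114 ] [0.4974 0.038  0.1085]
[314 218  21  24 375] [323.88  230.032] [0.4817 0.0206 0.114 ] [0.4828 0.021  0.1178]
[0.54097505 0.03318155 0.14958157]
((540.5986328125, 33.30323791503906), (16.089632034301758, 55.990570068359375), 12.072208404541016)
```

View pics/w1.png

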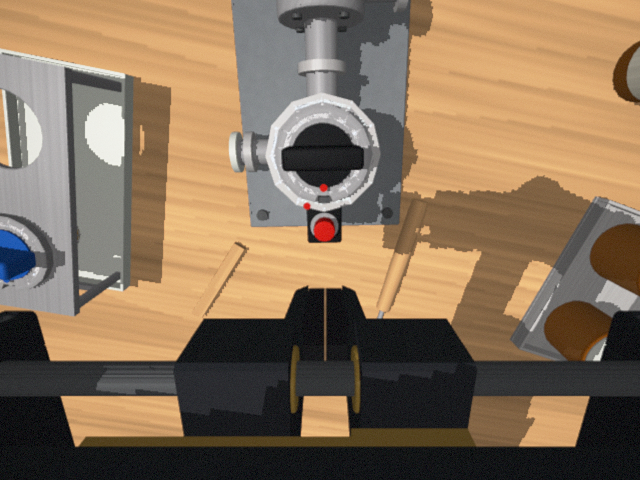

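```bash
python3 -m inch '[[0.05,0.1,-4,0,0,0,255],[0.05,0.1,-8,0,0,0,255],[0.05,0.1,-10.5,0,0,0,255],[0.05,0.1,-11.8,0,0,0,255],[0.05,0.1,-11.8,0,0,0,255]]'; python3 -m inch '[[0,0,-0.2,0,0,0,255],[0,0,-0.4,0,0,0,255],[0,0,-0.6,0,0,0,255],[0,0,-0.8,0,0,0,255],[0,0,-0.8,0,0,0,255]]'
```

```text
time: 2.4
eef_pos: [0.4794, 0.0202, 0.1304]
ee_rot: [179.8, 0.1, -79.1]
contact_force: [0.0, -0.1, 0.5]
opening: 0.0002
time: 2.9
eef_pos: [0.4818, 0.021, 0.1245]
ee_rot: [-179.9, -0.1, -79.0]
contact_force: [1.4, -1.9, 4.2]
opening: 0.0005
```

```bash
python3 -m inch '[[0,0,-0.1,0,0,0,255],[0,0,-0.2,0,0,0,255],[0,0,-0.3,0,0,0,255],[0,0,-0.3,0,0,0,255]]'; python3 -m inch '[[0,0,-0.1,0,0,0,255],[0,0,-0.1,0,0,0,255]]';
```

```text
time: 3.3
eef_pos: [0.4817, 0.0211, 0.1223]
ee_rot: [-179.9, -0.1, -79.0]
contact_force: [-1.9, -1.6, 15.2]
opening: 0.0004
time: 3.5
eef_pos: [0.4817, 0.0211, 0.1222]
ee_rot: [-179.9, -0.1, -79.0]
contact_force: [-6.7, -0.6, 24.4]
opening: 0.0003
```

```bash
python3 -m inch '[[0,0,-0.1,0,0,0,255],[0,0,-0.1,0,0,0,255]]'
```

```text
time: 3.7
eef_pos: [0.4818, 0.0211, 0.1221]
ee_rot: [-179.9, -0.1, -79.0]
contact_force: [-11.1, -0.4, 32.2]
opening: 0.0006
```

Firm contact came about 4 mm higher than the bottom of the button's travel should be. I'll back off and look.

```bash
python3 -m inch '[[0,0,1,0,0,0,255],[0,0,4,0,0,0,255],[0,0,8,0,0,0,255],[0,0,8,0,0,0,255]]'; python3 - <<'E'
from h import *
C=cal('wrist');p,d=snap('wrist','w2');w=wmap(C,d)
p=p[:,:,::-1].copy();hsv=cv2.cvtColor(p,cv2.COLOR_BGR2HSV)
red=(((hsv[...,0]<6)|(hsv[...,0]>174))&(hsv[...,1]>180)&(hsv[...,2]>100)).astype(np.uint8)
n,l,st,ce=cv2.connectedComponentsWithStats(red)
for i in range(1,n):
    if st[i,4]>15:print(st[i],ce[i],plane(C,*ce[i],.114).round(4),np.median(w[l==i],0).round(4))
cv2.imwrite('pics/w2z.png',cv2.resize(p[50:330,180:470],None,fx=2.7,fy=2.1))
snap('scene','s2');s=cv2.imread('pics/s2.png');cv2.imwrite('pics/s2z.png',cv2.resize(s[220:360,320:460],None,fx=4,fy=4,interpolation=cv2.INTER_CUBIC))
E
```

```text
time: 4.1
eef_pos: [0.4831, 0.0213, 0.2031]
ee_rot: [-179.6, -0.1, -79.0]
contact_force: [0.3, 0.4, 0.5]
opening: 0.0003
[320 200   9   9  65] [324.12307692 204.07692308] [0.5161 0.0278 0.114 ] [0.5175 0.028  0.1206]
[301 222   7   8  43] [304.44186047 225.27906977] [0.4992 0.0382 0.114 ] [0.4975 0.0382 0.1084]
[314 238  23  25 429] [324.95104895 250.5967366 ] [0.4839 0.021  0.114 ] [0.483  0.0207 0.1108]
```

View pics/w2z.png

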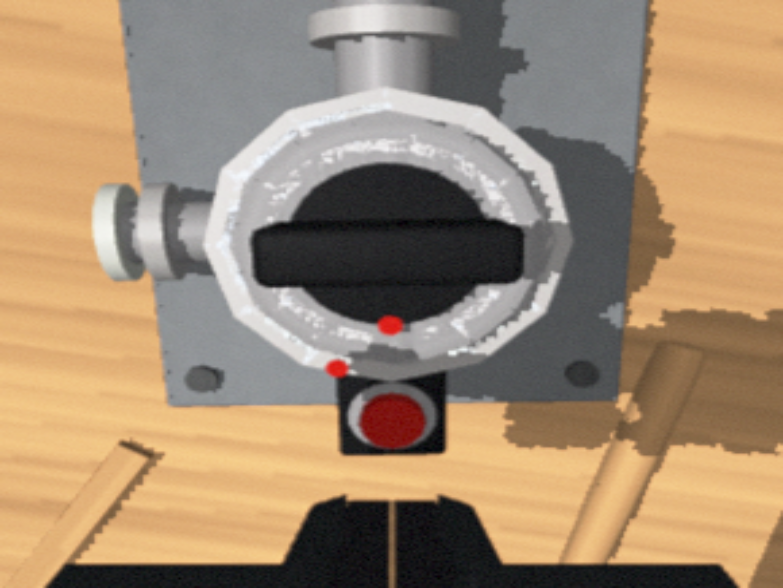

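View pics/s2z.png

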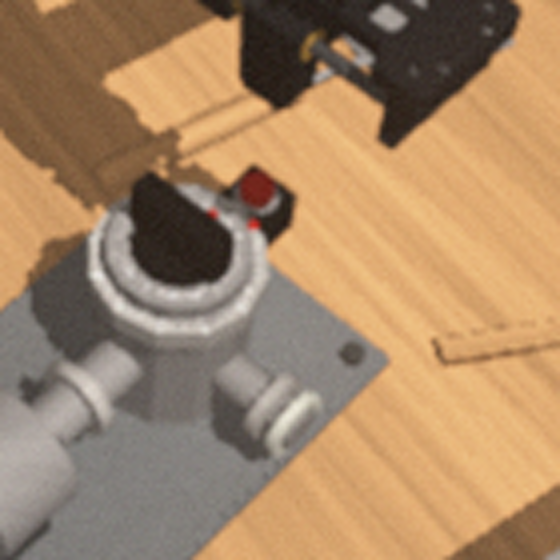

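The button's surface now measures 7 mm lower (0.1178 before, 0.1108 now), so it is fully down. Next I'll open, turn the jaws across the fin and move above it.

```bash
python3 -m inch '[[1,0.2,0,0,0,0.15,0],[2,0.4,0,0,0,0.3,0],[3,0.6,0,0,0,0.45,0],[4,0.8,0,0,0,0.6,0],[5,1.1,0,0,0,0.75,0],[5.8,1.2,0,0,0,0.9,0],[5.8,1.2,0,0,0,1.05,0],[5.8,1.2,0,0,0,1.2,0],[5.8,1.2,0,0,0,1.35,0],[5.8,1.2,0,0,0,1.5,0],[5.8,1.2,0,0,0,1.58,0],[5.8,1.2,0,0,0,1.58,0]]'; python3 -m inch '[[0,0,0,0,0,0,0],[0,0,0,0,0,0,0]]'
```

```text
time: 5.4
eef_pos: [0.5372, 0.0337, 0.1963]
ee_rot: [-179.9, 0.2, 11.5]
contact_force: [0.2, -0.5, -0.0]
opening: 0.088
time: 5.6
eef_pos: [0.5382, 0.0335, 0.1978]
ee_rot: [-180.0, 0.1, 11.4]
contact_force: [0.1, 0.1, -0.1]
opening: 0.088
```

```bash
python3 -m inch '[[0.2,0,-3,0,0,0,0],[0.2,0,-5,0,0,0,0],[0.2,0,-6.2,0,0,0,0],[0.2,0,-6.2,0,0,0,0],[0.2,0,-6.2,0,0,0,0]]'; python3 - <<'E'
from h import *
snap('wrist','w3');snap('scene','s3')
s=cv2.imread('pics/s3.png');cv2.imwrite('pics/s3z.png',cv2.resize(s[200:360,300:460],None,fx=3.7,fy=3.7,interpolation=cv2.INTER_CUBIC))
E
```

```text
time: 6.1
eef_pos: [0.5411, 0.0333, 0.1371]
ee_rot: [180.0, -0.0, 11.5]
contact_force: [-0.1, -0.1, 0.5]
opening: 0.0882
```

View pics/w3.png

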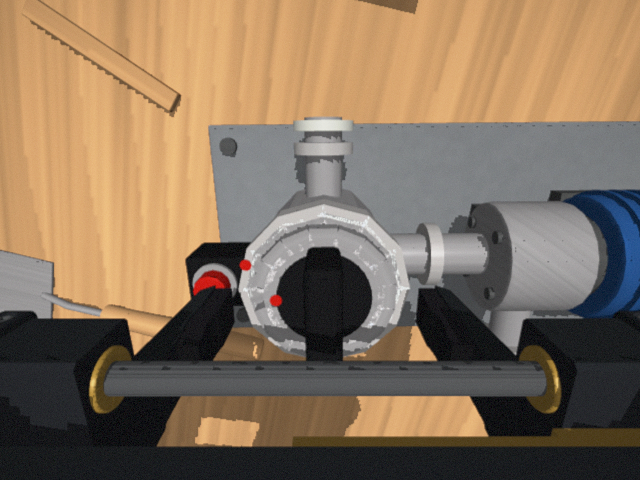

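View pics/s3z.png

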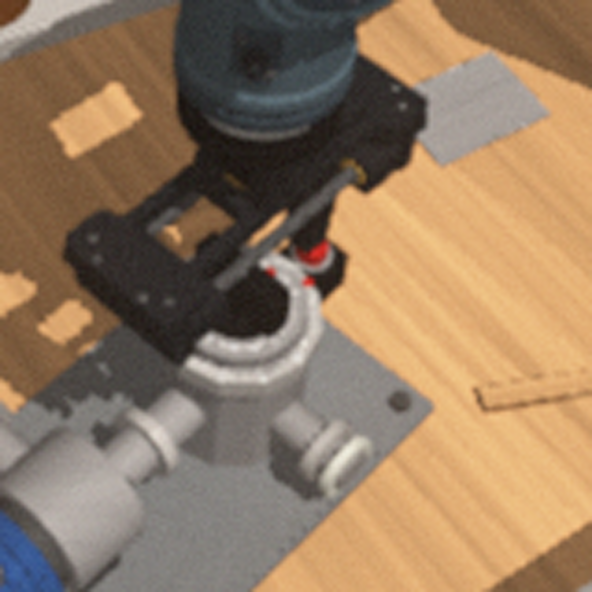

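The fin is centred between the fingers (column 324). I'll close on it.

```bash
python3 -m inch '[[0,0,-0.2,0,0,0,0],[0,0,-0.2,0,0,0,80],[0,0,-0.2,0,0,0,160],[0,0,-0.2,0,0,0,255],[0,0,-0.2,0,0,0,255],[0,0,-0.2,0,0,0,255],[0,0,-0.2,0,0,0,255]]'; python3 -c "
from h import *
s=robot.sense();print(s['opening'],s['moment'],s['contact_force'],s['eef_pos'])"
```

```text
time: 6.9
eef_pos: [0.5408, 0.0333, 0.1347]
ee_rot: [180.0, -0.0, 11.5]
contact_force: [0.9, 0.7, 0.1]
opening: 0.0422
0.04223407624343264 [-0.00404347 -0.06102835 -0.00631833] [0.90978324 0.66570866 0.07021221] [0.5407729  0.03331862 0.13472522]
```

```bash
python3 -m inch '[[0,0,0,0,0,0,255],[0,0,0,0,0,0,255],[0,0,0,0,0,0,255],[0,0,0,0,0,0,255]]'; python3 -c "
from h import *
s=robot.sense();print(s['opening'],s['moment'],s['contact_force'],s['eef_pos'])"
```

```text
time: 7.3
eef_pos: [0.5407, 0.0333, 0.1347]
ee_rot: [180.0, 0.0, 11.5]
contact_force: [-0.2, -0.5, 0.4]
opening: 0.0158
0.015801926219171293 [-0.05548398 -0.05905742  0.05342248] [-0.22364098 -0.47296176  0.35369512] [0.5406646  0.0332825  0.13470866]
```

```bash
cat > st.sh <<'E'
python3 -c "
from h import *
s=robot.sense();print(s['moment'].round(2),s['contact_force'].round(1),s['eef_pos'].round(4),s['ee_rot'].round(2),s['opening'].round(4))"
E
python3 -m inch '[[0,0,0,0,0,0.03,255],[0,0,0,0,0,0.06,255],[0,0,0,0,0,0.09,255]]'; sh st.sh;python3 -m inch '[[0,0,0,0,0,0.05,255],[0,0,0,0,0,0.1,255]]'; sh st.sh
```

```text
time: 7.6
eef_pos: [0.5407, 0.0333, 0.1347]
ee_rot: [-180.0, 0.0, 16.8]
contact_force: [-0.6, -0.3, 0.5]
opening: 0.0153
time: 7.8
eef_pos: [0.5408, 0.0333, 0.1347]
ee_rot: [180.0, -0.0, 22.6]
contact_force: [-0.2, 0.3, -0.0]
opening: 0.0159Traceback (most recent call last):
  File "<string>", line 3, in <module>
    s=robot.sense();print(s['moment'].round(2),s['contact_force'].round(1),s['eef_pos'].round(4),s['ee_rot'].round(2),s['opening'].round(4))
                                                                                                                      ^^^^^^^^^^^^^^^^^^
AttributeError: 'float' object has no attribute 'round'
Traceback (most recent call last):
AttributeError: 'float' object has no attribute 'round'
```

```bash
sed -i "s/,s\['opening'\].round(4)//" st.sh; sh st.sh
python3 -m inch '[[0,0,0,0,0,0.05,255],[0,0,0,0,0,0.1,255],[0,0,0,0,0,0.15,255],[0,0,0,0,0,0.2,255]]'; sh st.sh
```

```text
[-0.05 -0.05 -0.09] [-0.2  0.3 -0. ] [0.5408 0.0333 0.1347] [ 1.800e+02 -1.000e-02  2.259e+01]
time: 8.2
eef_pos: [0.5408, 0.0334, 0.1347]
ee_rot: [180.0, -0.0, 34.1]
contact_force: [-0.4, -0.0, 0.4]
opening: 0.0155
[-0.01 -0.1  -0.07] [-0.4 -0.   0.4] [0.5408 0.0334 0.1347] [ 1.800e+02 -1.000e-02  3.405e+01]
```

```bash
python3 - <<'E'
from h import *
snap('wrist','w4')
E
```

```text
(no output)
```

View pics/w4.png

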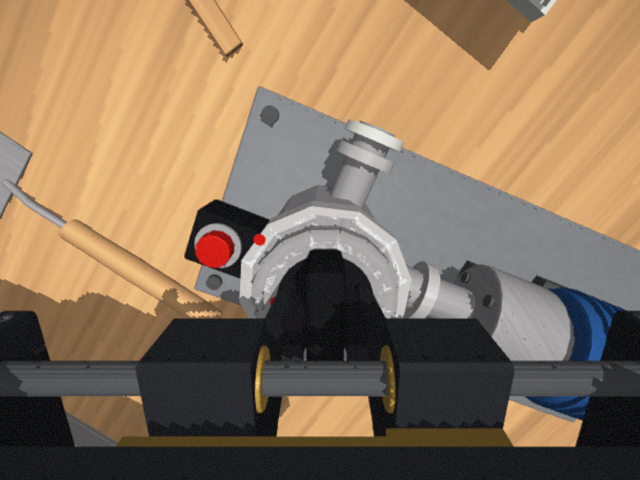

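The red dot has moved with the gripper (273,300), so the strainer is turning. I'll carry on, going more slowly near the stop.

```bash
python3 -m inch '[[0,0,0,0,0,0.07,255],[0,0,0,0,0,0.14,255],[0,0,0,0,0,0.21,255],[0,0,0,0,0,0.28,255],[0,0,0,0,0,0.35,255],[0,0,0,0,0,0.42,255],[0,0,0,0,0,0.49,255],[0,0,0,0,0,0.49,255]]'; sh st.sh;  python3 -m inch '[[0,0,0,0,0,0.03,255],[0,0,0,0,0,0.06,255]]'; sh st.sh
```

```text
time: 9.05
eef_pos: [0.5409, 0.0333, 0.1347]
ee_rot: [180.0, -0.0, 62.0]
contact_force: [-0.1, -0.1, 0.5]
opening: 0.0155
[ 0.1  -0.14  0.03] [-0.1 -0.1  0.5] [0.5409 0.0333 0.1347] [ 1.7999e+02 -1.0000e-02  6.1980e+01]
time: 9.25
eef_pos: [0.5408, 0.0333, 0.1347]
ee_rot: [180.0, -0.0, 65.4]
contact_force: [-0.1, -0.6, -0.5]
opening: 0.0156
[-0.   -0.21 -0.15] [-0.1 -0.6 -0.5] [0.5408 0.0333 0.1347] [ 1.7999e+02 -1.0000e-02  6.5450e+01]
```

```bash
python3 -m inch '[[0,0,0,0,0,0.03,255],[0,0,0,0,0,0.06,255]]'; sh st.sh
```

```text
time: 9.45
eef_pos: [0.5408, 0.0333, 0.1347]
ee_rot: [180.0, -0.0, 68.9]
contact_force: [-0.1, 0.6, 0.8]
opening: 0.0157
[ 0.06 -0.2  -0.1 ] [-0.1  0.6  0.8] [0.5408 0.0333 0.1347] [179.99  -0.    68.94]
```

```bash
python3 -m inch '[[0,0,0,0,0,0.03,255],[0,0,0,0,0,0.05,255]]'; sh st.sh
```

```text
time: 9.65
eef_pos: [0.5408, 0.0333, 0.1348]
ee_rot: [180.0, -0.0, 71.8]
contact_force: [0.6, 0.5, -0.1]
opening: 0.0158
[ 0.05 -0.17 -0.14] [ 0.6  0.5 -0.1] [0.5408 0.0333 0.1348] [179.99  -0.    71.79]
```

```bash
python3 -m inch '[[0,0,0,0,0,0.02,255],[0,0,0,0,0,0.035,255]]' >/dev/null; sh st.sh
```

```text
[ 0.07 -0.21 -0.1 ] [0.  0.8 1. ] [0.5408 0.0333 0.1348] [179.99  -0.    73.76]
```

```bash
python3 -m inch '[[0,0,0,0,0,0.02,255],[0,0,0,0,0,0.035,255]]' >/dev/null; sh st.sh
```

```text
[ 0.02 -0.14 -0.11] [-0.2  0.6  1.1] [0.5408 0.0333 0.1348] [179.99  -0.    75.77]
```

```bash
python3 -m inch '[[0,0,0,0,0,0.02,255],[0,0,0,0,0,0.035,255]]' >/dev/null; sh st.sh
```

```text
[ 0.03 -0.14 -0.1 ] [-0.2  0.4  2.8] [0.5409 0.0333 0.1349] [179.98   0.    77.78]
```

```bash
python3 -m inch '[[0,0,0,0,0,0.02,255],[0,0,0,0,0,0.035,255]]' >/dev/null; sh st.sh
```

```text
[ 0.04 -0.08 -0.11] [0.  0.2 4.7] [0.541  0.0333 0.135 ] [179.97   0.    79.79]
```

The upward force is growing, so the lugs are coming free and the spring is lifting the strainer. I'll continue gently to the stop.

```bash
python3 -m inch '[[0,0,0,0,0,0.015,255],[0,0,0,0,0,0.02,255]]' >/dev/null; sh st.sh
```

```text
[ 0.02 -0.08 -0.08] [0.6 0.1 5.4] [0.541  0.0333 0.135 ] [179.97   0.    80.9 ]
```

```bash
python3 -m inch '[[0,0,0,0,0,0.015,255],[0,0,0,0,0,0.02,255]]' >/dev/null; sh st.sh
```

```text
[ 0.06 -0.02 -0.04] [-0.7  0.3  5.8] [0.541  0.0333 0.1351] [179.96   0.    82.04]
```

```bash
python3 -m inch '[[0,0,0,0,0,0.015,255],[0,0,0,0,0,0.02,255]]' >/dev/null; sh st.sh
```

```text
[ 0.05 -0.04 -0.02] [-1.2 -0.1  5.4] [0.541  0.0333 0.1351] [179.96   0.    83.18]
```

```bash
python3 -m inch '[[0,0,0,0,0,0.015,255],[0,0,0,0,0,0.02,255]]' >/dev/null; sh st.sh
```

```text
[ 0.01 -0.08 -0.03] [0.5 0.6 5.6] [0.541  0.0333 0.1351] [179.96   0.    84.33]
```

```bash
python3 -m inch '[[0,0,0,0,0,0.01,255],[0,0,0,0,0,0.015,255]]' >/dev/null; sh st.sh
```

```text
[ 0.02 -0.02 -0.09] [-0.8  0.6  5.7] [0.5411 0.0333 0.1352] [1.7996e+02 1.0000e-02 8.5180e+01]
```

```bash
python3 -m inch '[[0,0,0,0,0,0.01,255],[0,0,0,0,0,0.015,255]]' >/dev/null; sh st.sh
```

```text
[ 0.09 -0.07 -0.05] [-0.3 -0.5  5.1] [0.5411 0.0333 0.1351] [1.7996e+02 1.0000e-02 8.6040e+01]
```

```bash
python3 -m inch '[[0,0,0,0,0,0.01,255],[0,0,0,0,0,0.015,255]]' >/dev/null; sh st.sh; python3 - <<'E'
from h import *
snap('wrist','w5')
E
```

```text
[-0.   -0.06 -0.06] [-0.2  0.3  6.4] [0.5411 0.0333 0.1352] [1.7995e+02 1.0000e-02 8.6900e+01]
```

View pics/w5.png

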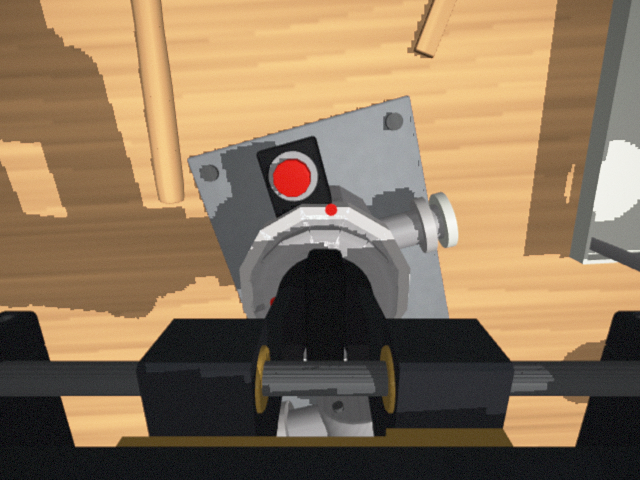

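The dot is still in the same place relative to the jaws, so there is no slip.

```bash
python3 -m inch '[[0,0,0,0,0,0.01,255],[0,0,0,0,0,0.015,255]]' >/dev/null; sh st.sh
```

```text
[ 0.13 -0.05 -0.06] [-0.8  0.3  6.2] [0.5411 0.0333 0.1352] [179.95   0.    87.76]
```

```bash
python3 -m inch '[[0,0,0,0,0,0.01,255],[0,0,0,0,0,0.015,255]]' >/dev/null; sh st.sh
```

```text
[ 0.09 -0.02 -0.03] [ 0.7 -0.5  7.1] [0.5411 0.0333 0.1352] [1.7995e+02 1.0000e-02 8.8620e+01]
```

```bash
python3 -m inch '[[0,0,0,0,0,0.01,255],[0,0,0,0,0,0.015,255]]' >/dev/null; sh st.sh
```

```text
[ 0.08 -0.05 -0.03] [0.1 0.1 6.9] [0.5411 0.0333 0.1352] [1.7995e+02 1.0000e-02 8.9480e+01]
```

```bash
python3 -m inch '[[0,0,0,0,0,0.01,255],[0,0,0,0,0,0.015,255]]' >/dev/null; sh st.sh
```

```text
[ 0.12 -0.1  -0.08] [-0.   0.3  5.7] [0.5411 0.0333 0.1352] [1.7995e+02 1.0000e-02 9.0340e+01]
```

```bash
python3 -m inch '[[0,0,0,0,0,0.015,255],[0,0,0,0,0,0.02,255]]' >/dev/null; sh st.sh
```

```text
[ 0.07 -0.04 -0.12] [-0.1  1.   6.2] [0.5411 0.0333 0.1352] [1.7996e+02 1.0000e-02 9.1490e+01]
```

```bash
python3 -m inch '[[0,0,0,0,0,0.015,255],[0,0,0,0,0,0.02,255]]' >/dev/null; sh st.sh
```

```text
[ 0.02  0.06 -0.11] [-1.  -0.7  7.1] [0.541  0.0332 0.1352] [1.7997e+02 2.0000e-02 9.2630e+01]
```

```bash
python3 -m inch '[[0,0,0,0,0,0.015,255],[0,0,0,0,0,0.02,255]]' >/dev/null; sh st.sh
```

```text
[-0.06  0.14 -0.18] [-2.1 -1.5  7.8] [0.5407 0.0331 0.1351] [-1.7999e+02  2.0000e-02  9.3770e+01]
```

```bash
python3 -m inch '[[0,0,0,0,0,0.015,255],[0,0,0,0,0,0.02,255]]' >/dev/null; sh st.sh
```

```text
[-0.11  0.2  -0.41] [-1.6 -1.8  7.5] [0.5406 0.033  0.1351] [-1.7998e+02  2.0000e-02  9.4890e+01]
```

```bash
python3 -m inch '[[0,0,0,0,0,0.01,255],[0,0,0,0,0,0.01,255]]' >/dev/null; sh st.sh
```

```text
[-0.09  0.2  -0.49] [-2.4 -1.7  7.5] [0.5406 0.033  0.1351] [-1.7998e+02  1.0000e-02  9.5430e+01]
```

```bash
python3 -m inch '[[0,0,0,0,0,0.01,255],[0,0,0,0,0,0.01,255]]' >/dev/null; sh st.sh
```

```text
[-0.09  0.28 -0.66] [-2.5 -1.3  7.2] [0.5406 0.0331 0.1351] [-1.7998e+02  1.0000e-02  9.5990e+01]
```

I've felt the stop: the moment climbs steadily from a yaw of about 93.5°. I'll ease back 2° and lift, watching the force.

```bash
python3 -m inch '[[0,0,0,0,0,-0.035,255],[0,0,0.1,0,0,-0.035,255],[0,0,0.3,0,0,-0.035,255],[0,0,0.3,0,0,-0.035,255]]' >/dev/null; sh st.sh;  python3 -m inch '[[0,0,0.2,0,0,0,255],[0,0,0.4,0,0,0,255]]' >/dev/null; sh st.sh
```

```text
[-0.26 -0.01 -0.14] [-1.1 -0.6  2.8] [0.5406 0.0331 0.1377] [-1.7997e+02  1.0000e-02  9.4050e+01]
[-0.2  -0.81 -0.17] [ 3.9 -0.1 -9.1] [0.5403 0.0334 0.1408] [-1.7994e+02 -2.0000e-02  9.4020e+01]
```

```bash
python3 -m inch '[[0.04,0,0,0,0,0,255],[0.04,0,0,0,0,0,255]]' >/dev/null; sh st.sh
```

```text
[-0.1 -0.2 -0.2] [-0.2 -0.7 -4.5] [0.5405 0.0335 0.1411] [-1.7991e+02 -2.0000e-02  9.4030e+01]
```

```bash
python3 -m inch '[[0,0,0.2,0,0,-0.01,255],[0,0,0.4,0,0,-0.01,255]]' >/dev/null; sh st.sh
```

```text
[ 0.1  -0.11 -0.06] [-0.3  0.6 -5. ] [0.5406 0.0336 0.1454] [-1.7992e+02 -4.0000e-02  9.3430e+01]
```

```bash
python3 -m inch '[[0,0,0.25,0,0,0,255],[0,0,0.5,0,0,0,255]]' >/dev/null; sh st.sh
```

```text
[ 0.06 -0.16  0.03] [ 0.1 -0.4 -3.1] [0.5411 0.0334 0.1511] [-180.     -0.     93.47]
```

```bash
python3 -m inch '[[0,0,0.5,0,0,0,255],[0,0,1,0,0,0,255],[0,0,1.5,0,0,0,255],[0,0,2,0,0,0,255]]' >/dev/null; sh st.sh
```

```text
[ 0.09 -0.11 -0.03] [-1.   0.  -3.8] [0.5413 0.0333 0.1714] [1.7997e+02 1.0000e-02 9.3450e+01]
```

```bash
python3 -m inch '[[0,0,1,0,0,0,255],[0,0,2,0,0,0,255],[0,0,3,0,0,0,255],[0,0,4,0,0,0,255],[0,0,5,0,0,0,255],[0,0,6.5,0,0,0,255],[0,0,8,0,0,0,255],[0,0,8,0,0,0,255]]' ; sh st.sh
```

```text
time: 16.3
eef_pos: [0.5427, 0.0331, 0.254]
ee_rot: [179.7, 0.1, 93.5]
contact_force: [-0.3, -0.2, -4.0]
opening: 0.0158
[ 0.11 -0.17  0.  ] [-0.3 -0.2 -4. ] [0.5427 0.0331 0.254 ] [1.7971e+02 7.0000e-02 9.3450e+01]
```

The strainer is out and clear. I'll move part way towards the rack and look at the hole from nearby.

```bash
python3 -m inch '[[-0.7,3,0,0,0,0,255],[-1.4,6,0,0,0,0,255],[-2.1,9,0,0,0,0,255],[-2.8,12,0,0,0,0,255],[-3.5,15,0,0,0,0,255],[-3.5,16,0,0,0,0,255],[-3.5,16,0,0,0,0,255],[-3.5,16,0,0,0,0,255]]'; python3 - <<'E'
from h import *
C=cal('wrist');p,d=snap('wrist','w6');w=wmap(C,d);np.save('pics/w6w.npy',w)
import pickle;pickle.dump(C,open('pics/w6c','wb'))
m=(w[...,2]>.082)&(w[...,2]<.096)&(w[...,1]>.2)
P=w[m];print(m.sum(),P.mean(0));print(cv2.minAreaRect(P[:,:2].astype(np.float32)*1000))
snap('top','t6');snap('scene','s6')
E
```

```text
time: 17.1
eef_pos: [0.5064, 0.1926, 0.2505]
ee_rot: [-180.0, 0.0, 93.5]
contact_force: [0.3, -0.4, -3.1]
opening: 0.0158
24520 [0.43771627 0.29609212 0.08842621]
((453.46490478515625, 297.47235107421875), (226.64056396484375, 107.20646667480469), 0.3757718801498413)
```

View pics/w6.png

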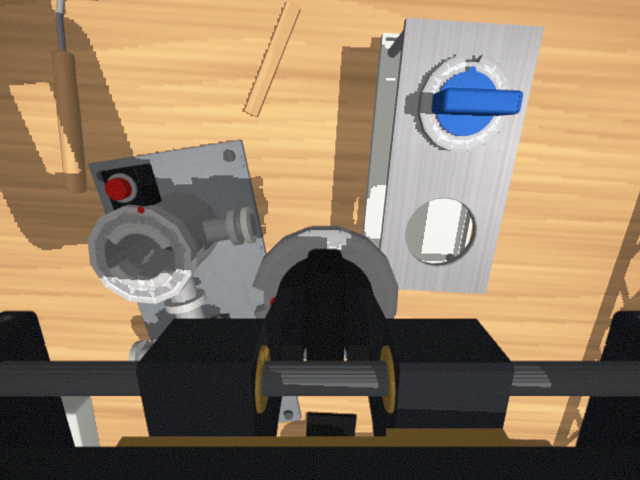

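View pics/s6.png

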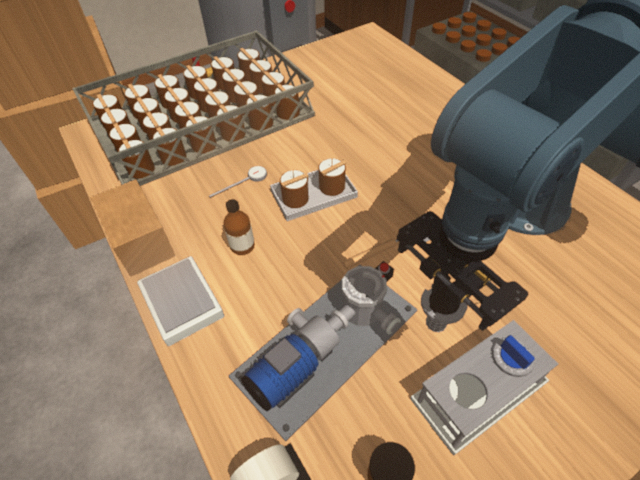

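The pot is empty and the button is still down. The hole is at about (441,231) in the wrist view. I'll fit its rim and check where the held cap is relative to the TCP.

```bash
python3 - <<'E'
from h import *
import pickle
C=pickle.load(open('pics/w6c','rb'));w=np.load('pics/w6w.npy')
m=np.zeros((480,640),np.uint8);m[190:275,398:482]=1;m&=(w[...,2]<.082).astype(np.uint8)
n,l,st,ce=cv2.connectedComponentsWithStats(m);i=1+st[1:,4].argmax();print(st[i],ce[i])
cn=max(cv2.findContours((l==i).astype(np.uint8),0,1)[0],key=len)[:,0]
Q=np.array([plane(C,u,v,.088)[:2] for u,v in cn])
from scipy.optimize import least_squares
r=least_squares(lambda a:np.hypot(Q[:,0]-a[0],Q[:,1]-a[1])-a[2],[.508,.297,.032],loss='soft_l1',f_scale=.001);print('hole',r.x)
# spare & plate
f=(w[...,2]>.12)&(w[...,2]<.135)&(w[...,1]>.24);P=w[f];print('spare',cv2.minAreaRect(P[:,:2].astype(np.float32)*1000))
# held cap from top camera
C=cal('top');d=np.load('pics/t6.npy');w=wmap(C,d);
# cap in wrist view
s=robot.sense();print(s['eef_pos'],s['ee_rot'])
E
```

```text
[ 405  198   68   66 3430] [438.61195335 230.53965015]
hole [0.50722347 0.29605574 0.03025467]
spare ((399.4819641113281, 296.9617004394531), (16.22154998779297, 56.00312805175781), 1.8776878118515015)
[0.50651672 0.19214326 0.25061045] [-1.79991708e+02  2.16826763e-02  9.33612359e+01]
```

```bash
python3 -m inch '[[0.05,3,0,0,0,0,255],[0.1,6,0,0,0,0,255],[0.15,9,0,0,0,0,255],[0.15,10.45,0,0,0,0,255],[0.15,10.45,0,0,0,0,255],[0.15,10.45,-2,0,0,0,255],[0.15,10.45,-4,0,0,0,255],[0.15,10.45,-6,0,0,0,255],[0.15,10.45,-6.3,0,0,0,255],[0.15,10.45,-6.3,0,0,0,255],[0.15,10.45,-6.3,0,0,0,255]]'; python3 - <<'E'
from h import *
snap('scene','s7');snap('wrist','w7');snap('top','t7')
s=cv2.imread('pics/s7.png');cv2.imwrite('pics/s7z.png',cv2.resize(s[280:450,400:570],None,fx=3.5,fy=3.5,interpolation=cv2.INTER_CUBIC))
E
sh st.sh
```

```text
time: 18.35
eef_pos: [0.5085, 0.2974, 0.189]
ee_rot: [179.9, -0.0, 93.4]
contact_force: [0.3, 0.6, -3.1]
opening: 0.0161
[ 0.08 -0.12  0.01] [ 0.5 -0.3 -3.6] [0.5084 0.2979 0.189 ] [ 1.7988e+02 -3.0000e-02  9.3440e+01]
```

View pics/s7z.png

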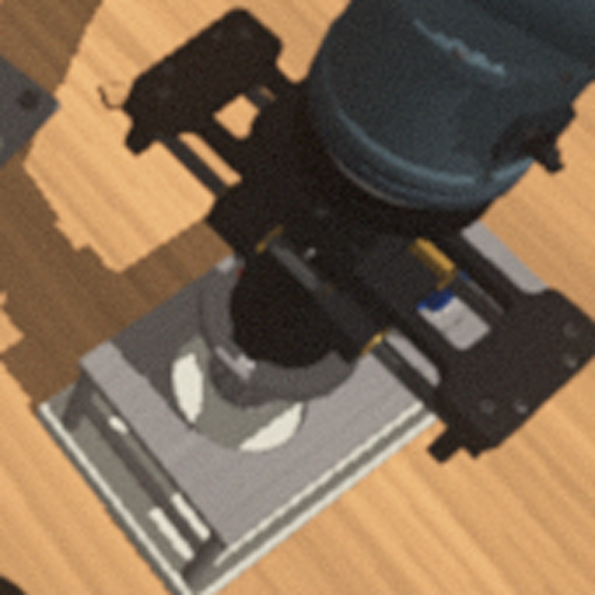

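View pics/w7.png

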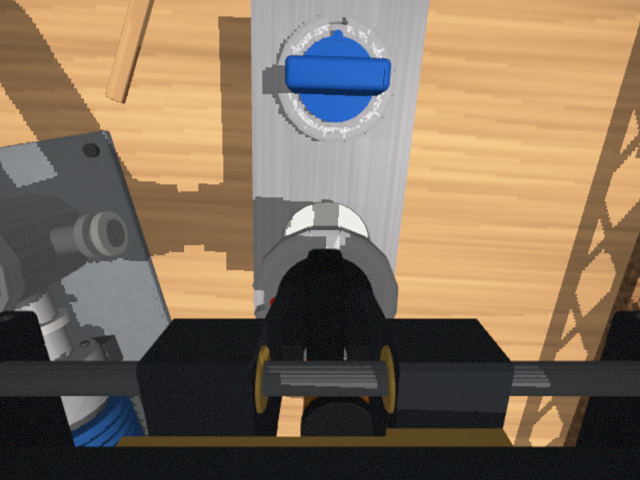

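The cap is lined up with the hole. I'll lower it, watching the force.

```bash
python3 -m inch '[[0,-0.05,-0.7,0,0,0,255],[0,-0.05,-1.4,0,0,0,255],[0,-0.05,-2.1,0,0,0,255]]'>/dev/null; sh st.sh
```

```text
[-0.01 -0.14 -0.04] [ 0.3 -0.1 -3.8] [0.5074 0.2973 0.1659] [-1.7997e+02  1.0000e-02  9.3460e+01]
```

```bash
python3 -m inch '[[0,0,-0.7,0,0,0,255],[0,0,-1.4,0,0,0,255],[0,0,-2.1,0,0,0,255],[0,0,-2.6,0,0,0,255]]'>/dev/null; sh st.sh
```

```text
[ 0.03 -0.14  0.02] [-0.3  0.3 -3.3] [0.5074 0.2972 0.1398] [-1.7995e+02  1.0000e-02  9.3450e+01]
```

```bash
python3 -m inch '[[0,0,-0.4,0,0,0,255],[0,0,-0.8,0,0,0,255],[0,0,-1.2,0,0,0,255],[0,0,-1.2,0,0,0,255]]'>/dev/null; sh st.sh
```

```text
[ 0.03 -0.11  0.02] [-0.  -0.1 -2.2] [0.5073 0.2972 0.1281] [-1.7995e+02  1.0000e-02  9.3450e+01]
```

```bash
python3 -m inch '[[0,0,-0.3,0,0,0,255],[0,0,-0.6,0,0,0,255],[0,0,-0.6,0,0,0,255]]'>/dev/null; sh st.sh
```

```text
[ 0.02 -0.18  0.01] [ 0.4  0.5 -4.9] [0.5074 0.2972 0.1223] [-1.7996e+02  1.0000e-02  9.3450e+01]
```

```bash
python3 -m inch '[[0,0,-0.2,0,0,0,255],[0,0,-0.4,0,0,0,255],[0,0,-0.4,0,0,0,255]]'>/dev/null; sh st.sh
```

```text
[ 0.12 -0.13  0.01] [ 0.1 -0.  -3.6] [0.5075 0.2972 0.1184] [-1.7997e+02  1.0000e-02  9.3450e+01]
```

```bash
python3 -m inch '[[0,0,-0.1,0,0,0,255],[0,0,-0.2,0,0,0,255],[0,0,-0.2,0,0,0,255]]'>/dev/null; sh st.sh
```

```text
[ 0.04 -0.15  0.01] [-0.1  0.2 -2.6] [0.5076 0.2973 0.1166] [-179.99    0.     93.45]
```

```bash
python3 -m inch '[[0,0,-0.1,0,0,0,255],[0,0,-0.15,0,0,0,255],[0,0,-0.15,0,0,0,255]]'>/dev/null; sh st.sh
```

```text
[ 0.04 -0.19  0.05] [-0.1 -0.6 -3.6] [0.5076 0.2973 0.1151] [-179.99    0.     93.45]
```

```bash
python3 -m inch '[[0,0,-0.1,0,0,0,255],[0,0,-0.1,0,0,0,255]]'>/dev/null; sh st.sh
```

```text
[ 0.11 -0.19 -0.04] [ 0.4 -0.5 -3.4] [0.5076 0.2973 0.114 ] [-179.98    0.     93.45]
```

```bash
python3 -m inch '[[0,0,-0.1,0,0,0,255],[0,0,-0.1,0,0,0,255]]'>/dev/null; sh st.sh
```

```text
[ 0.02 -0.11 -0.05] [ 0.6 -0.5 -3.5] [0.5076 0.2973 0.113 ] [-1.7999e+02  1.0000e-02  9.3450e+01]
```

```bash
python3 -m inch '[[0,0,-0.1,0,0,0,255],[0,0,-0.1,0,0,0,255]]'>/dev/null; sh st.sh
```

```text
[-0.05  0.21 -0.02] [-2.2 -1.7  1.5] [0.5077 0.2974 0.1127] [179.99   0.    93.45]
```

The cap touched down at TCP 0.1127, as predicted, with about 5 N taken up. I'll check it and release.

```bash
python3 -m inch '[[0,0,0,0,0,0,235],[0,0,0,0,0,0,190],[0,0,0,0,0,0,120],[0,0,0,0,0,0,0],[0,0,0,0,0,0,0],[0,0,0,0,0,0,0],[0,0,0,0,0,0,0]]'; sh st.sh
```

```text
time: 22.1
eef_pos: [0.5077, 0.2973, 0.1122]
ee_rot: [180.0, -0.0, 93.4]
contact_force: [-0.2, 0.3, -0.1]
opening: 0.0605
[ 0.03 -0.16 -0.03] [-0.2  0.3 -0.1] [0.5077 0.2973 0.1122] [180.    -0.    93.45]
```

```bash
python3 -m inch '[[0,0,0,0,0,0,0],[0,0,1,0,0,0,0],[0,0,3,0,0,0,0],[0,0,6,0,0,0,0],[0,0,10,0,0,0,0],[0,0,14,0,0,0,0],[0,0,14,0,0,0,0]]'; python3 -m inch '[[-10,-4,0,0,0,0,0],[-10,-4,0,0,0,0,0],[-10,-4,0,0,0,0,0],[-10,-4,0,0,0,0,0],[-10,-4,0,0,0,0,0]]'; python3 - <<'E'
from h import *
C=cal('wrist');p,d=snap('wrist','w8');w=wmap(C,d)
snap('scene','s8');snap('top','t8')
f=(w[...,2]>.117)&(w[...,2]<.14)&(w[...,0]>.45)&(w[...,0]<.56)&(w[...,1]>.24)&(w[...,1]<.36);P=w[f];print('fin',f.sum(),P.mean(0),cv2.minAreaRect(P[:,:2].astype(np.float32)*1000))
f=(w[...,2]>.117)&(w[...,2]<.14)&(w[...,0]>.34)&(w[...,0]<.44)&(w[...,1]>.24)&(w[...,1]<.36);P=w[f];print('spare',f.sum(),P.mean(0),cv2.minAreaRect(P[:,:2].astype(np.float32)*1000))
s=cv2.imread('pics/s8.png');cv2.imwrite('pics/s8z.png',cv2.resize(s[240:450,330:590],None,fx=3,fy=2.8,interpolation=cv2.INTER_CUBIC))
E
```

```text
time: 22.8
eef_pos: [0.5108, 0.2985, 0.2601]
ee_rot: [179.3, -0.2, 93.5]
contact_force: [1.0, 0.3, 0.8]
opening: 0.0885
time: 23.3
eef_pos: [0.4089, 0.2577, 0.2531]
ee_rot: [179.9, -0.0, 93.4]
contact_force: [0.5, -0.2, 0.9]
opening: 0.088
fin 923 [0.49923914 0.29565893 0.1267931 ] ((504.45025634765625, 296.6346740722656), (51.38849639892578, 16.131900787353516), 3.7198235988616943)
spare 1490 [0.39789923 0.29675435 0.12694   ] ((399.23968505859375, 297.33538818359375), (16.46312141418457, 55.81924057006836), 1.692910075187683)
```

View pics/w8.png

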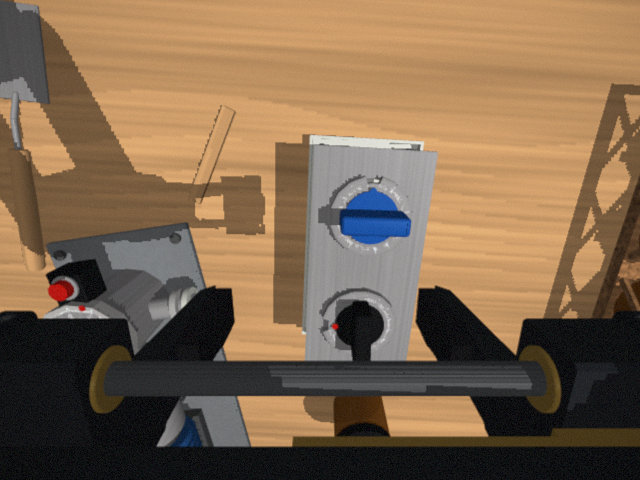

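View pics/s8z.png

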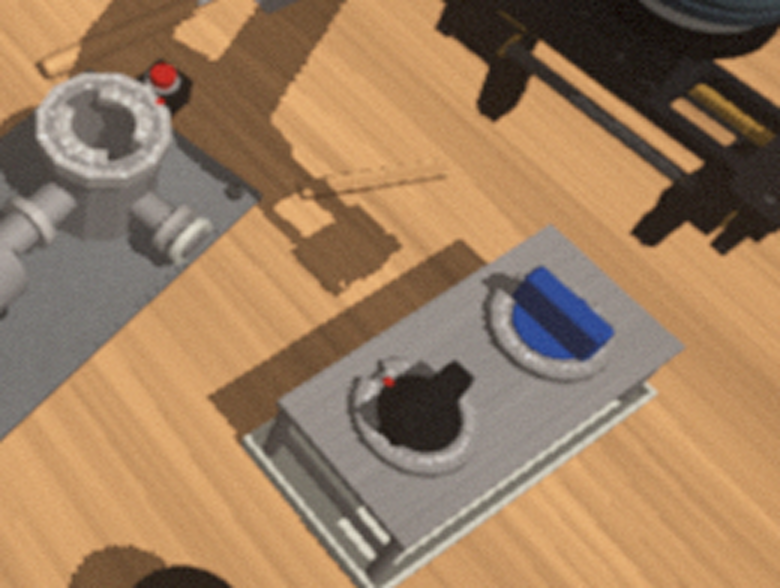

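Both fins stand at the same height (0.1268 against 0.1269) and the cap looks level. I'll do one more check on flatness and on the scene being undisturbed, then hand in.

```bash
python3 - <<'E'
from h import *
C=cal('top');d=np.load('pics/t8.npy');w=wmap(C,d)
for n,c in(('strainer',(.508,.297)),('spare',(.3995,.297))):
    r=np.hypot(w[...,0]-c[0],w[...,1]-c[1]);f=(r>.026)&(r<.033)&(w[...,2]>.08)&(w[...,2]<.105);P=w[f]
    A=np.c_[P[:,:2]-c,np.ones(len(P))];print(n,f.sum(),np.linalg.lstsq(A,P[:,2],rcond=None)[0].round(4))
    f=(w[...,2]>.12)&(w[...,2]<.14)&(r<.04);print(cv2.minAreaRect(w[f][:,:2].astype(np.float32)*1000),np.median(w[f][:,2]))
a=cv2.imread('pics/top0.png').astype(int);b=cv2.imread('pics/t8.png').astype(int);cv2.imwrite('pics/t8c.png',b.astype(np.uint8))
E
```

```text
strainer 209 [0.0015 0.0092 0.0968]
((507.5647888183594, 295.6600341796875), (55.13565444946289, 16.140544891357422), 3.855731964111328) 0.12751820650647572
spare 45 [-0.1026 -0.0419  0.0943]
((0.0, 0.0), (0.0, 0.0), 0.0) nan
  return _methods._mean(a, axis=axis, dtype=dtype,
  ret = ret.dtype.type(ret / rcount)
```

View pics/t8c.png

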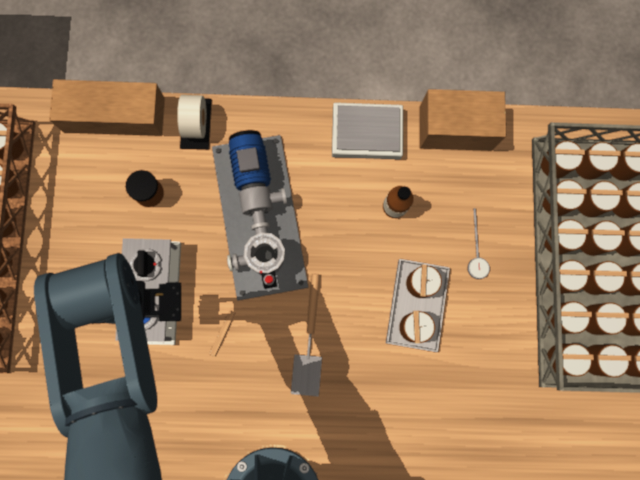

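The cap is level (slope under 1%) with its top at 0.097, where it should be at 0.096. Everything else stands where it did, and the arm is clear.

```bash
python3 -c "
from h import *
print(job.finish_job())"
```

```text
the job is handed in; nothing more can be done
None
```

The strainer is out of the pump and hanging upright in the empty rack hole. I handed the job in at about 23.5 s, with the gripper open and clear.

- **Button:** I pushed it down to its hard stop. The depth image shows it 7 mm lower, but the fingertips stopped at 111 mm instead of the expected 107 mm. I pressed once more at the stop to be sure, which read 32 N.
- **Turning:** I turned the strainer anticlockwise by its grip and felt the stop after roughly 82° to 83°, pressing to 0.66 Nm. The spring's lift was noticeable from about 66°, earlier than the "last 5 degrees" suggested, so I kept going to the stop. I then eased back 2° before lifting.
- **Lifting:** There was one brief side rub, 9 N in total with the strainer's weight, cleared by a 0.4 mm sideways shift. The rest came out freely at about 3.5 N, the strainer's own weight.
- **Setting down:** The cap touched the rack at the predicted height with about 5 N.
- **Last checks:**
  - The cap is level to within 1%. Its top measures 97 mm against the expected 96 mm.
  - The grip is about 1.5 mm from the measured hole centre and as high as the spare's.
  - In the last pictures the pot is empty and everything else looks unmoved. The top camera's view of the spare was blocked by the arm, but the wrist camera measured it unmoved.

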